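# Clip down the tomato container

## Task

The lid of the clear food container with the blue lid (tomatoes inside) lies in place, but the clips at its two short ends still stand open. Fold both clips all the way down against the container's ends, one after the other, and let go. Do not touch the similar container with the yellow lid (limes inside).

Things in the scene. Friction and masses are not known exactly. Their poses are not given: they have to be found in the camera images.
- tomato_box: Clear oblong container, blue lid and clips, tomatoes inside; it does not slide. 110 mm along its x, 160 mm along its y (lengthwise, pointing about to the robot's left), lid top 74 mm above the worktop. Origin: centre of its underside, z up. The clips on its long sides are shut already. Each end clip is a flap 56 mm wide along x, 4 mm thick, reaching 30 mm from its hinge.
- tomato_box_clip_left (a joint): Clip at the container's +y end. Hinge axis parallel to the container's x at y = +86 mm, 68 mm above the worktop; beyond it only the clip and hinge lugs 4 mm out. Rad: 0 = shut, hanging straight down (stop); 1.57 = sticking level outward; more = pointing up and out, at most 2.2. About 2 N half-way along turns it; it stays where left, with no spring or snap.
- tomato_box_clip_right (a joint): The same clip at the container's -y end: hinge axis parallel to the container's x at y = -86 mm, 68 mm above the worktop. Rad: 0 = shut, hanging straight down (stop); 1.57 = sticking level outward; more = pointing up and out. Stays where it is left.
- lime_box: The other container, of the same size and shape, with a yellow lid, yellow clips and limes inside; its end clips stand open too. Origin: centre of its underside. Not to be touched.
Not all that is in view belongs to the job. There is more than one size of the tomato_box; the job needs the larger.

How it is judged (in metres and radians):
At the end, for the whole second after the job is handed in: Both end clips of the blue-lidded container are folded down to within 0.2 rad (11 degrees) of hanging straight down (value of joint each of tomato_box_clip_left, tomato_box_clip_right below 0.2 rad); the robot touches nothing.
It fails at once if the robot pushed the yellow-lidded container or its clips (more than 1 N) (contact force between any of the fingers, the arm and lime_box above 1 N).
It also fails if it takes over 35 s, if anything falls off the work surface, if the arm or the gripper's body presses on something with over 40 N, if the wrist force passes 120 N, or if a joint passes its speed limit or range.

## Robot

A 6-joint arm with a two-finger parallel gripper is mounted at the origin on a cart in front of the work surface, level with it; the furniture and walls round the work are solid. World frame = base frame: x ahead of the robot, y to its left, z up, the work surface at z = 0. Lengths are in mm, angles in rad, forces in N, time in s.
With the tool pointing down it reaches from about 425 to 950 mm from the base axis. Payload 14.7 kg.
Tool frame: the origin (TCP) lies between the finger pads; the fingertips stand 14 mm ahead of it and the grasp point (between the pads) lies 5 mm behind it (tip_reach is the distance from the TCP to the fingertips, in mm); z points along the fingers, y is the line along which they close (so a half turn about z gives the same grasp; the last joint's range is limited). The gripper opens to 85 mm and grips with 20 to 120 N. Pads are 22 mm wide; open, the fingers measure 114 mm over their backs; the gripper's body (76 mm by 85 mm) begins 54 mm behind the grasp point. The pads swing forward as they close: fully open they stand 13 mm farther back than shut.
Start: joints at [1.063, 0.48, 1.596, -0, 1.065, -0.047], TCP at [289.008, 582.208, 245.297] pointing down, gripper open.
Joint ranges: [-2.75, 2.75], [-0.82, 2.05], [0.23, 2.67], [-1.56, 4.7], [0.09, 2.69], [-2.92, 2.92]. Speed limits (rad/s): [1.89, 1.89, 2.39, 3.01, 3.01, 3.01].

## Interface

Orientations are given as a rotation vector (axis times angle).
In Python, from bench import state, get_image, sign_off, tip_reach gives the robot as it stands.
- The arm moves only by the tool drive_tool, never from a script. Its argument "steps" is a list of rows, each an object with "dp": the shift along the tool's x, y, z normalised to -1 to 1, where 1 is 0.4 m, a list of three; "delta_rot": the turn, a rotation vector about the tool's x, y, z normalised to -1 to 1, where 1 is 360 degrees, a list of three; "hand": the closure, from 0 (fully open) to 1 (shut). A call has exactly 5 rows; each row is the pose to reach, as a shift and turn from the pose commanded when the call began, along the tool's axes at that moment, turning the shorter way round; what a row does not reach only later rows make up. A row lasts 1/8 s, in which the tool goes at most 62.5 mm and 10.7 degrees, less where a joint would pass 70% of its speed; a pose out of reach is approached as far as the arm can. A call with a number of a shift or a turn outside -1 to 1 is refused whole. A call with a gripper value outside its range is refused whole. The fingers move at their own pace and stop on an object; "newtons" is the grip in N (left out, the last holds). Time passes only in rows, so rows that repeat a pose let the fingers close, or fill a call up. It gives the time, the measured TCP pose, the force, the opening and the grip force at its end, in the units of the state.
- state(): the state, without advancing time (a new reading comes with each control period).
- get_image(name): name is "scene" or "top" or "wrist"; returns a dict with "frame" (400x640x3 uint8, red, green, blue), "range_z" (400x640 float32, mm along the optical axis (not along the pixel's ray), 0 where there is no reading), "K" (3x3 intrinsics, pixels), "position" and "orientation" of the camera in the world. Camera axes: x right, y down, z forward; pixel columns grow to the right and rows downward; lengths in mm; the calibration is good to about 2 mm. The wrist camera is an equidistant fisheye: a pixel r from the principal point sees the ray r / f radians off the axis. A picture is of the moment at which its call begins.
- sign_off(): hands the job in; it is judged then, once.
The state is a dict: "time_s": time; "joints": joint angles; "qd": joint speeds; "joint_torque": joint torques, N m; "position": TCP position; "eef_rot": TCP orientation; "wrist_force": force on the tool from outside, world axes, zero at the start; "wrist_torque": the same for the moment, N m; "finger_gap": opening from 0.0 (shut) to 1.0 (fully open); "gripper_force": force on a finger pad.
Only numpy, scipy, OpenCV 4.12 (cv2) and the standard library are available. Lean on these libraries where they do the work, as an engineer would, in place of code of your own. Each camera call takes 0.05 s, during which the arm holds its last target. There are 200 camera calls.

## Working session

There is one attempt and no reset: what is moved stays moved. The work goes in short steps, Python scripts to look and compute and a tool call to move; the robot and the scene stay as the last step left them, time stands still between calls to the robot, and variables do not carry over. Pictures are saved under pics/ and viewed, at most 10 in all, crops included, and the job is handed in when it is done.

Besides the shell and the picture viewer there is one more tool, called after "Call:" by a JSON object that holds its "api" and its "payload", one argument or row to a line. drive_tool: Moves the arm, as the interface text tells. Scaled input: -1 to 1 covers 0.4 m each way for a shift and 360 degrees each way for a turn. Its arguments: {"type":"object","properties":{"steps":{"type":"array","items":{"type":"object","properties":{"dp":{"type":"array","items":{"type":"number"}},"delta_rot":{"type":"array","items":{"type":"number"}},"hand":{"type":"number"}}}},"newtons":{"type":"number"}},"required":["steps"]}

```bash
ls; mkdir -p pics
python3 - <<'E'
from bench import *
import cv2,numpy as np
s=state();print(s)
for n in("scene","top"):
    d=get_image(n);np.savez(f"/tmp/{n}.npz",**d);cv2.imwrite(f"pics/{n}0.png",d["frame"][:,:,::-1]);print(n,d["K"],d["position"],d["orientation"])
E
```

```text
pics
{'time_s': 0.0, 'joints': array([ 1.06337383e+00,  4.80829142e-01,  1.59683319e+00, -4.39114500e-05,
        1.06513659e+00, -4.65928113e-02]), 'qd': array([-0.00010007,  0.00158083, -0.00063581,  0.00058442, -0.00156963,
        0.00177806]), 'joint_torque': array([ 3.05961774e-03, -9.50658560e+01, -4.30182123e+01, -3.53550627e-05,
        1.23051944e-02,  4.94034953e-05]), 'position': array([288.85099787, 581.8621084 , 244.68930574]), 'eef_rot': array([-7.17381805e-01, -3.05828772e+00,  1.83889466e-03]), 'wrist_force': array([-0.61584704,  0.63640899,  0.17415542]), 'wrist_torque': array([0.09915724, 0.02428609, 0.00265156]), 'gripper_force': 0.0, 'finger_gap': 0.9980486403292727}
scene [[403.963355     0.         320.42182729]
 [  0.         403.963355   198.48386371]
 [  0.           0.           1.        ]] [ 539.47076032  602.84527842 1024.3094622 ] [-0.19384654 -2.97606105  0.82047728]
top [[445.10101586   0.         322.03876511]
 [  0.         445.10101586 204.06512632]
 [  0.           0.           1.        ]] [ 267.22712616   33.00878559 1424.59176261] [-2.18314899  2.12509205 -0.12414209]
```

View pics/scene0.png

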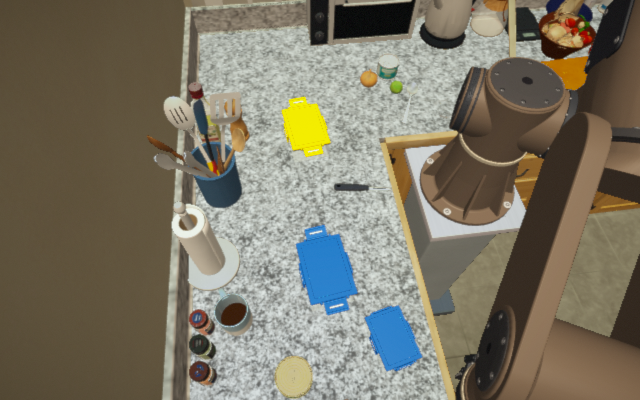

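View pics/top0.png

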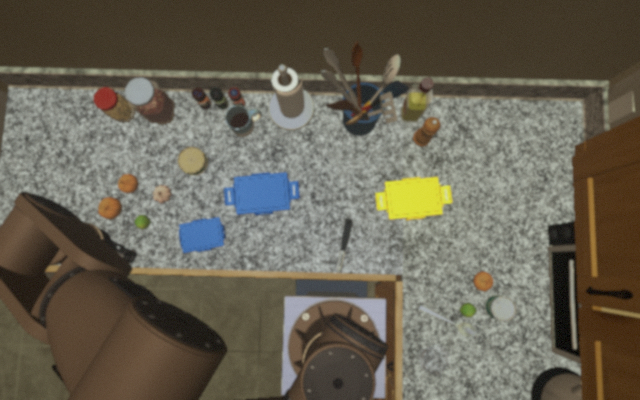

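Candidates: large blue box with open end clips (scene 327,270 / top 262,194), a smaller blue box with no open clips (scene 393,338 / top 202,236), and the yellow box (scene 305,127 / top 414,198). I choose the large blue one.

```bash
cat > h.py <<'E'
import numpy as np,cv2
from scipy.spatial.transform import Rotation as R
def blue(d):
    h=cv2.cvtColor(d["frame"],cv2.COLOR_RGB2HSV); return cv2.inRange(h,(100,150,80),(118,255,255))
def pts(d,m):
    v,u=np.nonzero((m>0)&(d["range_z"]>0)); z=d["range_z"][v,u]; K=d["K"]
    return R.from_rotvec(d["orientation"]).apply(np.c_[(u-K[0,2])/K[0,0]*z,(v-K[1,2])/K[1,1]*z,z])+d["position"]
def big(m,near):
    n,l=cv2.connectedComponents(m); return (l==l[near[1],near[0]]).astype(np.uint8)*255
def onplane(d,uv,h):
    K=d["K"]; uv=np.atleast_2d(uv).astype(float)
    r=R.from_rotvec(d["orientation"]).apply(np.c_[(uv[:,0]-K[0,2])/K[0,0],(uv[:,1]-K[1,2])/K[1,1],np.ones(len(uv))])
    return d["position"]+r*((h-d["position"][2])/r[:,2])[:,None]
E
python3 - <<'E'
from h import *
for n,near in(("scene",(327,270)),("top",(262,194))):
    d=dict(np.load(f"/tmp/{n}.npz")); m=big(blue(d),near)
    p=pts(d,m); print(n,len(p),np.percentile(p[:,2],[2,10,50,90,98]))
    lid=p[(p[:,2]>55)]; c=np.median(lid,0)
    o=cv2.morphologyEx(m,cv2.MORPH_OPEN,np.ones((21,21)) if n=="scene" else np.ones((23,23)))
    uv=np.argwhere(o>0)[:,::-1]; w=onplane(d,uv,74)[:,:2]
    r=cv2.minAreaRect(w.astype(np.float32)); print("rect",r)
    b=cv2.boxPoints(r); e=[b[1]-b[0],b[2]-b[1]]; e=max(e,key=np.linalg.norm); e/=np.linalg.norm(e); e*=np.sign(e[1])
    c=np.array(r[0]); yaw=np.arctan2(-e[0],e[1]); print("yaw",np.degrees(yaw))
    ax=np.array([e[1],-e[0]])
    L=np.c_[(p[:,:2]-c)@ax,(p[:,:2]-c)@e,p[:,2]]
    for s in(1,-1):
        q=L[L[:,1]*s>84]; print(s,len(q), [ (k,np.round(np.median(q[np.abs(q[:,1]*s-k)<2.5],0),0)) for k in range(85,125,5) if (np.abs(q[:,1]*s-k)<2.5).any()])
    big_=cv2.resize(d["frame"][near[1]-50:near[1]+50,near[0]-65:near[0]+65],None,fx=5,fy=5); 
    if n=="scene": cv2.imwrite("pics/crop0.png",big_[:,:,::-1])
d=dict(np.load("/tmp/scene.npz"));p=pts(d,big(blue(d),(393,338)));print("small",p.min(0),p.max(0))
E
```

```text
scene 3423 [67.67542628 69.75015419 72.75402514 75.42353297 77.0688616 ]
rect ((465.0992736816406, 239.87307739257812), (177.9473419189453, 126.78834533691406), 83.82073211669922)
yaw -6.179265
1 236 [(85, array([-3., 86., 71.])), (90, array([-10.,  90.,  70.])), (95, array([-7., 95., 70.])), (100, array([-31., 100.,  70.])), (105, array([-23., 105.,  71.])), (110, array([-13., 109.,  72.])), (115, array([ -5., 114.,  71.]))]
-1 196 [(85, array([  8., -86.,  70.])), (90, array([ 14., -90.,  71.])), (95, array([ 14., -94.,  71.])), (100, array([  40., -100.,   72.])), (105, array([  27., -105.,   74.])), (110, array([  17., -110.,   75.])), (115, array([   5., -115.,   75.]))]
top 253674 [-918.56547701   -4.38739021   41.58070755  655.24131905  905.36205429]
rect ((479.2731628417969, 62.54150390625), (1241.4161376953125, 2071.391357421875), 1.3489766120910645)
yaw 1.3489772
1 114104 [(85, array([51., 86.,  4.])), (90, array([38., 90.,  4.])), (95, array([29., 95.,  3.])), (100, array([-92., 100.,   5.])), (105, array([-76., 105., 135.])), (110, array([-162.,  110.,  280.])), (115, array([-129.,  115.,  336.])), (120, array([-266.,  120.,  459.]))]
-1 116947 [(85, array([-52., -86., 194.])), (90, array([-63., -90., 158.])), (95, array([ 46., -95., 176.])), (100, array([ -75., -100.,  159.])), (105, array([  41., -105.,  158.])), (110, array([ -17., -110.,  103.])), (115, array([  32., -115.,  149.])), (120, array([ -19., -120.,  128.]))]
small [277.98466474 351.47440206  31.46117279] [388.66581536 492.18313012  62.65606568]
```

View pics/crop0.png

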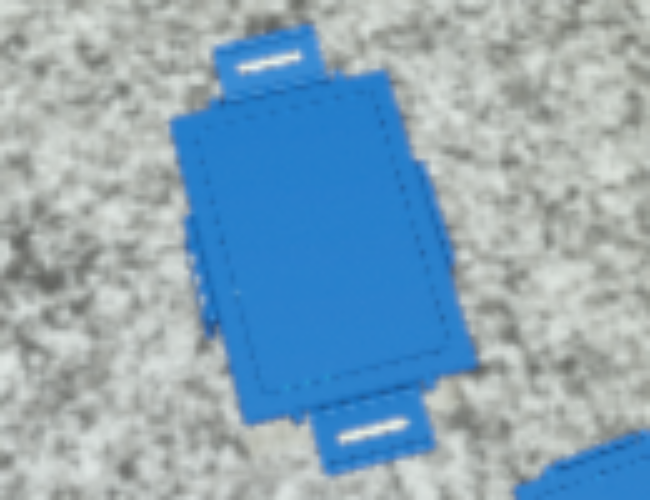

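The crop shows the large blue container with its lid on and both end clips sticking out about level (crop 270,65 and 370,430). My square-kernel opening skewed the rectangle, so I'll refit on a rectified millimetre grid in both views.

Run:
```python
from h import *
for n,near in(("scene",(327,270)),("top",(262,194))):
    d=dict(np.load(f"/tmp/{n}.npz")); print(cv2.cvtColor(d["frame"],cv2.COLOR_RGB2HSV)[near[1],near[0]])
    K=d["K"];x0,y0=300,80
    g=np.array([[x,y] for y in(y0,y0+320) for x in(x0,x0+320)],float)
    c=R.from_rotvec(d["orientation"]).inv().apply(np.c_[g,np.full(4,73.)]-d["position"]); uv=(c/c[:,2:])@K.T
    H=cv2.getPerspectiveTransform(uv[:,:2].astype(np.float32),(g-[x0,y0]).astype(np.float32))
    f=cv2.warpPerspective(d["frame"],H,(320,320),flags=cv2.INTER_LINEAR)
    m=cv2.inRange(cv2.cvtColor(f,cv2.COLOR_RGB2HSV),(100,120,60),(125,255,255)); m=big(m,(165,160))
    m=cv2.morphologyEx(m,cv2.MORPH_CLOSE,np.ones((15,15)))
    o=cv2.morphologyEx(m,cv2.MORPH_OPEN,cv2.getStructuringElement(cv2.MORPH_ELLIPSE,(75,75)))
    M=cv2.moments(o,True);c=np.array([M["m10"],M["m01"]])/M["m00"]; th=.5*np.arctan2(2*M["mu11"],M["mu20"]-M["mu02"])
    e=np.array([np.cos(th),np.sin(th)]);e*=np.sign(e[1]);ax=np.array([e[1],-e[0]])
    print(n,"centre",c+[x0,y0],"yaw deg",np.degrees(np.arctan2(-e[0],e[1])))
    q=np.argwhere(m>0)[:,::-1]-c; L=np.c_[q@ax,q@e]; print("extent x",np.percentile(L[:,0],[.5,99.5]))
    A=[]
    for s in(1,-1):
        k=L[(L[:,1]*s>92)]; a=q[L[:,1]*s>92].mean(0); A.append(a); print(s,len(k),k.mean(0),"x range",np.percentile(k[:,0],[3,97]),"tip",np.percentile(k[:,1]*s,98),"world",a+c+[x0,y0])
    v=A[0]-A[1]; print("clip-line yaw",np.degrees(np.arctan2(-v[0],v[1])),"mid",(A[0]+A[1])/2+c+[x0,y0])
    if n=="scene":
        p=pts(d,blue(d)); c0=c+[x0,y0]; l=(p[:,:2]-c0)@e; xx=(p[:,:2]-c0)@ax
        for s in(1,-1):
            print([(k,np.round(np.median(p[(abs(l*s-k)<3)&(abs(xx)<35),2]),1)) for k in(0,60,90,95,100,105,110,115)])
```

```text
[104 202 203]
scene centre [466.05585402 240.09617153] yaw deg 7.070037513977982
extent x [-60.86756225  61.70221725]
1 1226 [ -0.3536659  103.22242868] x range [-25.71817758  25.13633774] tip 114.14076678206106 world [453.         342.49021207]
-1 1352 [  -0.73592336 -104.35155041] x range [-25.82731572  25.14359343] tip 116.57577806110598 world [478.1693787  136.44748521]
clip-line yaw 6.964524702188807 mid [465.58468935 239.46884864]
[(0, np.float64(73.9)), (60, np.float64(74.1)), (90, np.float64(69.9)), (95, np.float64(69.2)), (100, np.float64(68.5)), (105, np.float64(69.8)), (110, np.float64(71.7)), (115, np.float64(72.0))]
[(0, np.float64(73.9)), (60, np.float64(73.5)), (90, np.float64(70.2)), (95, np.float64(71.2)), (100, np.float64(71.3)), (105, np.float64(73.3)), (110, np.float64(74.4)), (115, np.float64(75.4))]
[107 146 184]
top centre [463.59919571 232.72978965] yaw deg 7.341032886964669
extent x [-60.36666203  58.62850076]
1 1043 [  1.06135686 102.5659129 ] x range [-21.90939157  23.88631654] tip 112.90388499378035 world [451.54650048 334.59060403]
-1 1034 [-6.05401033e-02 -1.02085912e+02] x range [-24.15068131  23.4875458 ] tip 112.07804595242803 world [476.58317215 131.4729207 ]
clip-line yaw 7.0269417861922365 mid [464.06483631 233.03176236]
```

```bash
cat >> h.py <<'E'
def go(target,yaw):  # tool x along world angle yaw (deg), tool z down -> numbers of the move
    from bench import state
    s=state(); A=R.from_rotvec(s["eef_rot"]); c,n=np.cos(np.radians(yaw)),np.sin(np.radians(yaw))
    B=R.from_matrix(np.array([[c,n,0],[n,-c,0],[0,0,-1]]).T)
    print("dp",np.round(A.inv().apply(np.array(target)-s["position"])/400,4),"rot",np.round((A.inv()*B).as_rotvec()/2/np.pi,4),"t",s["time_s"],"F",np.round(s["wrist_force"],1))
E
python3 -c "
from h import *;from bench import *
print(tip_reach() if callable(tip_reach) else tip_reach);go((453,344,170),97)"
```

```text
14.0
dp [-0.6321 -0.35    0.1871] rot [-2.000e-04  1.000e-04  1.572e-01] t 0.1 F [-0.2 -0.1 -0.2]
```

Call:
{"api": "drive_tool", "payload": {
  "steps": [
    {"dp": [-0.632, -0.35, 0.187], "delta_rot": [0, 0, 0.157], "hand": 1},
    {"dp": [-0.632, -0.35, 0.187], "delta_rot": [0, 0, 0.157], "hand": 1},
    {"dp": [-0.632, -0.35, 0.187], "delta_rot": [0, 0, 0.157], "hand": 1},
    {"dp": [-0.632, -0.35, 0.187], "delta_rot": [0, 0, 0.157], "hand": 1},
    {"dp": [-0.632, -0.35, 0.187], "delta_rot": [0, 0, 0.157], "hand": 1}
  ],
  "newtons": 30
}}

```text
time_s: 0.72
position: [454.0, 342.2, 169.8]
eef_rot: [-2.03, -2.398, 0.001]
wrist_force: [-0.3, 1.0, -0.7]
finger_gap: -0.002
gripper_force: 0.0
```

```bash
python3 -c "
from h import *;from bench import *
go((453,344,170),97)"
```

```text
dp [ 0.0048 -0.0017 -0.0006] rot [-0.0001  0.0001  0.0069] t 0.725 F [-0.3  1.  -0.7]
```

Call:
{"api": "drive_tool", "payload": {
  "steps": [
    {"dp": [0.005, 0, 0], "delta_rot": [0, 0, 0.007], "hand": 1},
    {"dp": [0.005, 0, 0], "delta_rot": [0, 0, 0.007], "hand": 1},
    {"dp": [0.005, 0, 0], "delta_rot": [0, 0, 0.007], "hand": 1},
    {"dp": [0.005, 0, 0], "delta_rot": [0, 0, 0.007], "hand": 1},
    {"dp": [0.005, 0, 0], "delta_rot": [0, 0, 0.007], "hand": 1}
  ]
}}

```text
time_s: 1.35
position: [452.6, 346.8, 170.6]
eef_rot: [2.073, 2.361, 0.0]
wrist_force: [-0.3, -0.1, 0.9]
finger_gap: 0.0
gripper_force: 0.0
```

Run:
```python
from h import *;from bench import *
d=get_image("wrist");np.savez("/tmp/w1.npz",**d);cv2.imwrite("pics/w1.png",d["frame"][:,:,::-1]);print(d["K"],d["position"],d["orientation"],state()["position"])
d=get_image("scene");np.savez("/tmp/s1.npz",**d)
```

```text
[[309.70691629   0.         322.30785674]
 [  0.         309.70691629 201.67499014]
 [  0.           0.           1.        ]] [440.90889398 425.1521654  299.29604422] [2.82021855 0.18201011 0.0295575 ] [452.63832456 346.66358603 170.57753746]
```

View pics/w1.png

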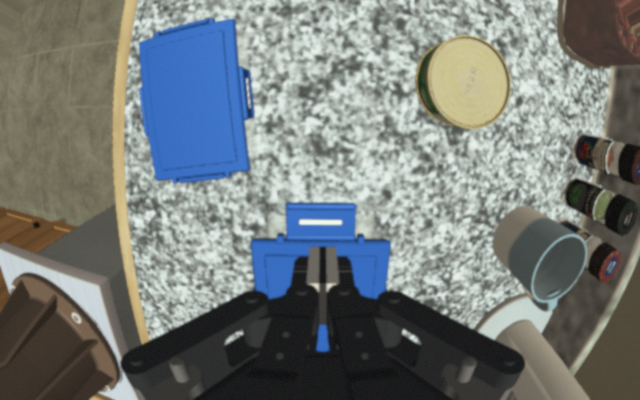

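The wrist view shows the left clip at (321,220) with its tip edge at row 203 and the lid edge at row 240, in front of the closed fingers (323,250). I'll cast those onto the clip's height.

```bash
cat >> h.py <<'E'
def fish(d,uv,h):
    K=d["K"]; a=(np.atleast_2d(uv).astype(float)-K[:2,2])/K[0,0]; r=np.linalg.norm(a,axis=1)
    v=R.from_rotvec(d["orientation"]).apply(np.c_[a*(np.sin(r)/r)[:,None],np.cos(r)])
    return d["position"]+v*((h-d["position"][2])/v[:,2])[:,None]
E
python3 - <<'E'
from h import *
d=dict(np.load("/tmp/w1.npz")); m=blue(d)
m[:200]=0
for y in (203,206,220,236,241): 
    x=np.nonzero(m[y])[0]; print(y,x.min() if len(x) else None,x.max() if len(x) else None)
col=np.nonzero(m[:,300])[0]; print(col[:50])
e=np.array([-.122,.9925]);ax=np.array([.9925,.122]);C=np.array([466,240])
for nm,uv in dict(tipL=(288,203),tipR=(355,203),baseL=(286,237),baseR=(356,237),lidL=(252,241),lidR=(389,241)).items():
    for h in(70,76):
        p=fish(d,uv,h)[0]; z=d["range_z"][uv[1]+2,uv[0]]; print(nm,h,np.round(p,1),"box",np.round([(p[:2]-C)@ax,(p[:2]-C)@e],1))
E
```

```text
203 None None
206 287 354
220 287 353
236 278 362
241 252 386
[204 205 206 207 208 209 210 211 212 213 214 215 216 217 226 227 228 229
 230 231 232 233 234 235 236 237 238 239 240 241 242 243 244 245 246 247
 248 249 250 251 252 253 254 255 256]
tipL 70 [424.1 346.3  70. ] box [-28.6 110.6]
tipL 76 [424.6 348.3  76. ] box [-27.9 112.6]
tipR 70 [476.2 353.   70. ] box [ 23.9 110.9]
tipR 76 [475.2 354.9  76. ] box [ 23.2 112.9]
baseL 70 [425.1 316.9  70. ] box [-31.2  81.3]
baseL 76 [425.5 319.7  76. ] box [-30.4  84.1]
baseR 70 [481.8 324.3  70. ] box [26.  81.7]
baseR 76 [480.7 326.9  76. ] box [25.2 84.4]
lidL 70 [397.  309.1  70. ] box [-60.  77.]
lidL 76 [398.2 312.2  76. ] box [-58.5  79.9]
lidR 70 [510.  323.8  70. ] box [53.9 77.8]
lidR 76 [508.2 326.5  76. ] box [52.4 80.7]
```

```bash
python3 -c "
from h import *
go((451.5,341,95),97)"
```

```text
dp [-0.0136 -0.0048  0.1889] rot [ 0.     -0.      0.0011] t 1.45 F [ 0.1 -0.6 -1.3]
```

Call:
{"api": "drive_tool", "payload": {
  "steps": [
    {"dp": [-0.014, -0.005, 0.08], "delta_rot": [0, 0, 0], "hand": 1},
    {"dp": [-0.014, -0.005, 0.13], "delta_rot": [0, 0, 0], "hand": 1},
    {"dp": [-0.014, -0.005, 0.17], "delta_rot": [0, 0, 0], "hand": 1},
    {"dp": [-0.014, -0.005, 0.189], "delta_rot": [0, 0, 0], "hand": 1},
    {"dp": [-0.014, -0.005, 0.189], "delta_rot": [0, 0, 0], "hand": 1}
  ]
}}

```text
time_s: 2.08
position: [451.5, 340.6, 94.7]
eef_rot: [-2.074, -2.36, 0.001]
wrist_force: [-0.4, -0.5, -0.3]
finger_gap: -0.005
gripper_force: 0.0
```

Call:
{"api": "drive_tool", "payload": {
  "steps": [
    {"dp": [0, 0, 0.025], "delta_rot": [0, 0, 0], "hand": 1},
    {"dp": [0, 0, 0.05], "delta_rot": [0, 0, 0], "hand": 1},
    {"dp": [0, 0, 0.075], "delta_rot": [0, 0, 0], "hand": 1},
    {"dp": [0, 0, 0.095], "delta_rot": [0, 0, 0], "hand": 1},
    {"dp": [0, 0, 0.095], "delta_rot": [0, 0, 0], "hand": 1}
  ]
}}

```text
time_s: 2.7
position: [451.1, 340.3, 56.1]
eef_rot: [-2.074, -2.359, 0.002]
wrist_force: [-0.7, 0.2, 0.2]
finger_gap: 0.0
gripper_force: 0.0
```

Call:
{"api": "drive_tool", "payload": {
  "steps": [
    {"dp": [-0.005, 0, 0], "delta_rot": [0, 0, 0], "hand": 1},
    {"dp": [-0.01, 0, 0], "delta_rot": [0, 0, 0], "hand": 1},
    {"dp": [-0.012, 0, 0], "delta_rot": [0, 0, 0], "hand": 1},
    {"dp": [-0.014, 0, 0], "delta_rot": [0, 0, 0], "hand": 1},
    {"dp": [-0.014, 0, 0], "delta_rot": [0, 0, 0], "hand": 1}
  ]
}}

```text
time_s: 3.32
position: [452.4, 335.0, 57.0]
eef_rot: [2.074, 2.359, 0.0]
wrist_force: [1.0, 1.6, 0.4]
finger_gap: 0.006
gripper_force: 0.3
```

Call:
{"api": "drive_tool", "payload": {
  "steps": [
    {"dp": [-0.002, 0, 0], "delta_rot": [0, 0, 0], "hand": 1},
    {"dp": [-0.004, 0, 0], "delta_rot": [0, 0, 0], "hand": 1},
    {"dp": [-0.006, 0, 0], "delta_rot": [0, 0, 0], "hand": 1},
    {"dp": [-0.008, 0, 0], "delta_rot": [0, 0, 0], "hand": 1},
    {"dp": [-0.008, 0, 0], "delta_rot": [0, 0, 0], "hand": 1}
  ]
}}

```text
time_s: 3.95
position: [452.7, 334.0, 57.1]
eef_rot: [-2.074, -2.358, -0.004]
wrist_force: [-8.9, 25.4, -5.2]
finger_gap: -0.002
gripper_force: 13.2
```

Run:
```python
from h import *;from bench import *
d=get_image("wrist");cv2.imwrite("pics/w2.png",cv2.resize(d["frame"][150:300,220:430,::-1],None,fx=3,fy=3));print(state()["position"],state()["wrist_force"])
```

```text
[452.73383796 334.04781187  57.06206071] [-8.83911299 25.89508555 -4.90811689]
```

View pics/w2.png

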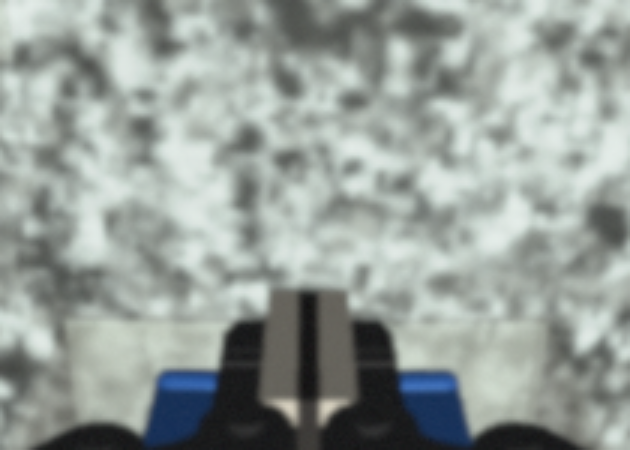

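The crop shows the left clip folded down (blue, either side of the fingers at rows 375–445), and a 27 N reaction means it has reached its stop. I'll back off outward, then up.

Call:
{"api": "drive_tool", "payload": {
  "steps": [
    {"dp": [0.03, 0, 0], "delta_rot": [0, 0, 0], "hand": 1},
    {"dp": [0.06, 0, 0], "delta_rot": [0, 0, 0], "hand": 1},
    {"dp": [0.06, 0, -0.1], "delta_rot": [0, 0, 0], "hand": 1},
    {"dp": [0.06, 0, -0.2], "delta_rot": [0, 0, 0], "hand": 1},
    {"dp": [0.06, 0, -0.25], "delta_rot": [0, 0, 0], "hand": 1}
  ]
}}

```text
time_s: 4.62
position: [450.2, 356.4, 159.0]
eef_rot: [2.073, 2.359, 0.003]
wrist_force: [0.7, 0.4, 1.7]
finger_gap: -0.0
gripper_force: 0.0
```

Run:
```python
from h import *;from bench import *
d=get_image("wrist");cv2.imwrite("pics/w3.png",d["frame"][100:300,180:470,::-1])
go((476.8,132.8,150),97); print(state()["joints"])
```

```text
dp [-0.5638 -0.0077  0.0258] rot [ 0.0006 -0.0003  0.001 ] t 4.675 F [0.7 1.2 3.2]
[ 6.16874294e-01  4.74462822e-01  1.85660319e+00 -2.18850520e-04
  8.06360914e-01  4.88300635e-01]
```

View pics/w3.png

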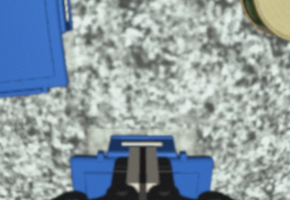

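The crop shows the left clip foreshortened at (145,143) below the lid edge. I'll check its angle by casting the ray to its lower edge.

Run:
```python
from h import *;from bench import *
d=get_image("wrist"); m=blue(d); m[:200]=0
for x in (295,300,345): print(x,np.nonzero(m[:,x])[0][:60])
r0=[np.nonzero(m[:,x])[0][0] for x in (292,296,300,346,350)]
print(r0)
e=np.array([-.122,.9925]);C=np.array([464,237])
for h in (38,40,45,50,60,68): 
    p=fish(d,(298,np.median(r0)),h)[0]; y=(p[:2]-C)@e; print(h,round(y,1),"angle if tip",round(np.arctan2(y-88,68-h),2),"r",round(np.hypot(y-86,68-h),1))
```

```text
295 [236 237 238 239 240 241 242 243 244 245 246 247 248 249 250 251 252 253
 254 255 256 257 258 259 260 261]
300 [236 237 238 239 240 246 247 248 249 250 251 252 253 254 255 256]
345 [236 237 238 239 240 241 242 243 244 245 246 247 248 249 250 251 252 253
 254 255 256]
[np.int64(236), np.int64(236), np.int64(236), np.int64(236), np.int64(237)]
38 85.5 angle if tip -0.08 r 30.0
40 86.4 angle if tip -0.06 r 28.0
45 88.7 angle if tip 0.03 r 23.2
50 91.0 angle if tip 0.16 r 18.7
60 95.5 angle if tip 0.75 r 12.4
68 99.1 angle if tip 1.57 r 13.1
```

Tip at r = 30 mm falls at hinge y, so the left clip is shut. Now the right end, over the lid.

Call:
{"api": "drive_tool", "payload": {
  "steps": [
    {"dp": [-0.564, -0.008, 0.0], "delta_rot": [0, 0, 0], "hand": 1},
    {"dp": [-0.564, -0.008, 0.0], "delta_rot": [0, 0, 0], "hand": 1},
    {"dp": [-0.564, -0.008, 0.0], "delta_rot": [0, 0, 0], "hand": 1},
    {"dp": [-0.564, -0.008, 0.0], "delta_rot": [0, 0, 0], "hand": 1},
    {"dp": [-0.564, -0.008, 0.026], "delta_rot": [0, 0, 0], "hand": 1}
  ]
}}

```text
time_s: 5.35
position: [475.6, 129.3, 146.1]
eef_rot: [2.078, 2.356, -0.0]
wrist_force: [-0.9, 0.5, -0.5]
finger_gap: 0.003
gripper_force: 0.0
```

Run:
```python
from h import *;from bench import *
go((476.5,133,95),97)
d=get_image("scene");cv2.imwrite("pics/s2.png",cv2.resize(d["frame"][180:360,240:440,::-1],None,fx=3,fy=3))
```

```text
dp [0.0088 0.0033 0.1277] rot [-0.      0.      0.0005] t 5.35 F [-0.9  0.5 -0.5]
```

View pics/s2.png

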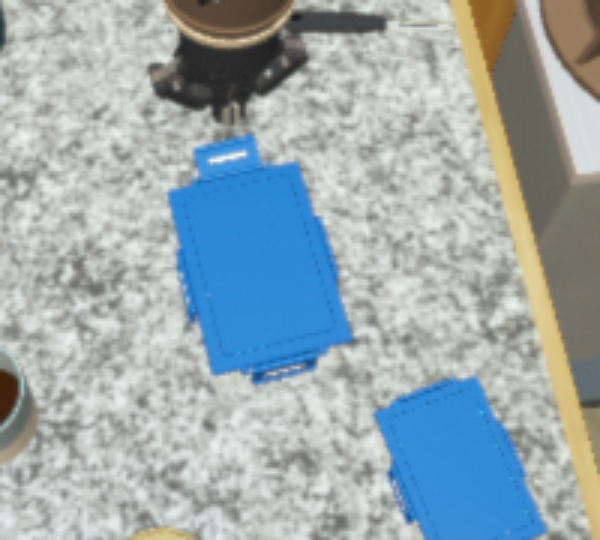

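The scene crop shows the left clip folded down (283,370) and the right clip still level (228,158), with the closed fingers just above it (230,110, shifted by parallax).

Call:
{"api": "drive_tool", "payload": {
  "steps": [
    {"dp": [0.009, 0.003, 0.04], "delta_rot": [0, 0, 0], "hand": 1},
    {"dp": [0.009, 0.003, 0.08], "delta_rot": [0, 0, 0], "hand": 1},
    {"dp": [0.009, 0.003, 0.11], "delta_rot": [0, 0, 0], "hand": 1},
    {"dp": [0.009, 0.003, 0.128], "delta_rot": [0, 0, 0], "hand": 1},
    {"dp": [0.009, 0.003, 0.128], "delta_rot": [0, 0, 0], "hand": 1}
  ]
}}

```text
time_s: 6.02
position: [475.8, 135.5, 94.7]
eef_rot: [-2.073, -2.36, 0.001]
wrist_force: [0.5, -0.0, 0.5]
finger_gap: 0.002
gripper_force: 0.0
```

Run:
```python
from h import *;from bench import *
go((476.5,133,57),97)
```

```text
dp [-0.0064  0.0011  0.0943] rot [-0.0002  0.      0.0011] t 6.025 F [ 0.5 -0.   0.5]
```

Call:
{"api": "drive_tool", "payload": {
  "steps": [
    {"dp": [-0.01, 0.001, 0.0], "delta_rot": [0, 0, 0], "hand": 1},
    {"dp": [-0.01, 0.001, 0.03], "delta_rot": [0, 0, 0], "hand": 1},
    {"dp": [-0.01, 0.001, 0.06], "delta_rot": [0, 0, 0], "hand": 1},
    {"dp": [-0.01, 0.001, 0.094], "delta_rot": [0, 0, 0], "hand": 1},
    {"dp": [-0.01, 0.001, 0.094], "delta_rot": [0, 0, 0], "hand": 1}
  ]
}}

```text
time_s: 6.65
position: [476.1, 131.1, 56.3]
eef_rot: [-2.073, -2.358, 0.003]
wrist_force: [1.0, 0.3, 1.0]
finger_gap: 0.0
gripper_force: 0.0
```

Call:
{"api": "drive_tool", "payload": {
  "steps": [
    {"dp": [0.004, 0, 0], "delta_rot": [0, 0, 0], "hand": 1},
    {"dp": [0.008, 0, 0], "delta_rot": [0, 0, 0], "hand": 1},
    {"dp": [0.012, 0, 0], "delta_rot": [0, 0, 0], "hand": 1},
    {"dp": [0.016, 0, 0], "delta_rot": [0, 0, 0], "hand": 1},
    {"dp": [0.016, 0, 0], "delta_rot": [0, 0, 0], "hand": 1}
  ]
}}

```text
time_s: 7.28
position: [476.4, 136.9, 57.9]
eef_rot: [2.073, 2.359, -0.001]
wrist_force: [3.8, -16.6, -0.2]
finger_gap: 0.004
gripper_force: 8.7
```

Contact faces are 176.6 mm apart, which matches 2×88 mm, so both clips reached their stops. Backing off and checking.

Call:
{"api": "drive_tool", "payload": {
  "steps": [
    {"dp": [-0.03, 0, 0], "delta_rot": [0, 0, 0], "hand": 1},
    {"dp": [-0.07, 0, 0], "delta_rot": [0, 0, 0], "hand": 1},
    {"dp": [-0.08, 0, -0.1], "delta_rot": [0, 0, 0], "hand": 1},
    {"dp": [-0.1, 0, -0.2], "delta_rot": [0, 0, 0], "hand": 1},
    {"dp": [-0.15, 0, -0.3], "delta_rot": [0, 0, 0], "hand": 1}
  ]
}}

```text
time_s: 7.9
position: [483.8, 77.4, 179.0]
eef_rot: [-2.074, -2.36, -0.0]
wrist_force: [1.0, -0.2, -1.1]
finger_gap: 0.004
gripper_force: 0.0
```

Run:
```python
from h import *;from bench import *
d=get_image("scene");cv2.imwrite("pics/s3.png",cv2.resize(d["frame"][180:360,240:440,::-1],None,fx=3,fy=3))
d=get_image("top");cv2.imwrite("pics/t3.png",cv2.resize(d["frame"][150:240,200:330,::-1],None,fx=5,fy=5))
```

```text
(no output)
```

View pics/s3.png

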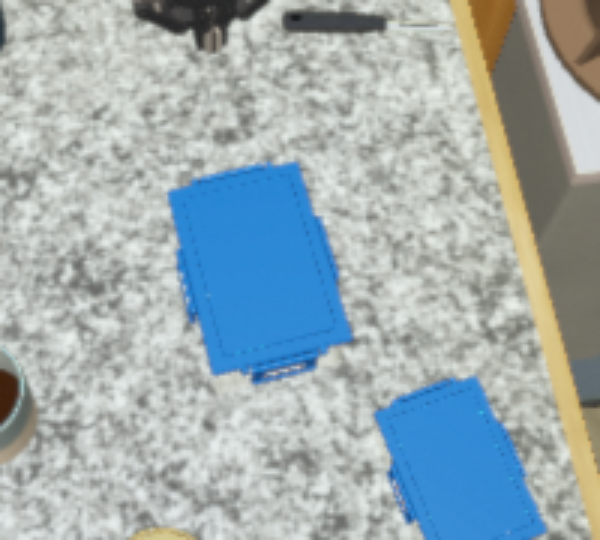

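View pics/t3.png

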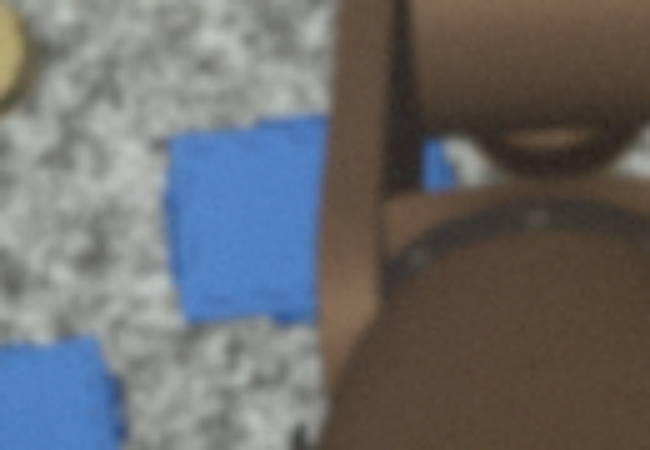

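Scene crop: both clips are folded, the left one seen edge-on at (283,370) and the right one hidden below the lid edge at (235,170). In the top crop the arm covers the right end, and no clip stands out at the left. The firm 17 N and 27 N stops fit the shut geometry, and the robot is clear of everything.

```bash
python3 -c "
from bench import *
print(sign_off())"
```

```text
the job is handed in; nothing more can be done
None
```

I folded both end clips of the large blue-lidded container down to their stops, let go with the arm clear, and handed the job in at about 8 s of the 35 s; the yellow-lidded container was never approached, and no verdict came back.

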